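# Tilt test of an agar tube from the heated shaker

## Robot

A 6-joint arm with a two-finger parallel gripper is mounted at the origin on a cart in front of the work surface, level with it; the furniture and walls round the work are solid. World frame = base frame: x ahead of the robot, y to its left, z up, the work surface at z = 0. Lengths are in m, angles in rad, forces in N, time in s.
With the tool pointing down it reaches from about 0.3 to 0.875 m from the base axis. Payload 6.4 kg.
Tool frame: the origin (TCP) lies midway between the tips of the shut fingers; the grasp point (between the pads) lies 19 mm behind it; z points along the fingers, y is the line along which they close (so a half turn about z gives the same grasp; the last joint's range is limited). The gripper opens to 88 mm and grips with 3 to 60 N. Pads are 18 mm wide; open, the fingers measure 123 mm over their backs; the gripper's body (75 mm by 187 mm) begins 45 mm behind the grasp point.
Start: joints at [-1.519, 0.181, 1.607, -0, 1.354, -0.206], TCP at [0.147, -0.556, 0.239] pointing down, gripper open.
Joint ranges: [-2.99, 2.99], [-0.89, 2.07], [0.3, 2.58], [-1.14, 4.28], [0, 2.63], [-3.12, 3.12]. Speed limits (rad/s): [2.57, 2.57, 3.01, 3.14, 3.14, 3.14].

## Interface

Orientations are given as a unit quaternion [w, x, y, z].
In Python, from rig import r gives the robot as it stands. Calls block until the motion is done:
- r.goto(position, orientation): joint-space move of the TCP to a pose.
- r.move_linear(position, feed=0.15, frame=None, max_force=None): straight line of the TCP; frame=None keeps the orientation; feed is the mean speed in m/s. With max_force (N) it stops when the force on the tool has changed by that much, and returns True; else False.
- r.set_joints(angles): joint-space move.
- r.command_gripper(opening, f_grip=None): finger opening in m; f_grip is the grip in N (None keeps the last); returns when the fingers have stopped.
- r.pause(seconds).
- r.inverse_kinematics(position, orientation): joint angles nearest the present ones, or None.
- r.get_state(): the state.
- r.get_image(name): name is "scene" or "top" or "wrist"; returns a dict with "pixels" (384x512x3 uint8, red, green, blue), "intrinsics" (3x3 intrinsics, pixels), "R" (3x3) and "t" (3): a world point X has camera coordinates R X + t; the wrist camera has in their place "T_tool_cam" (4x4, takes a point from camera to tool coordinates, whose origin is the TCP and whose axes are the flange's). Camera axes: x right, y down, z forward; pixel columns grow to the right and rows downward; lengths in m; the calibration is good to about 2 mm. A picture is of the moment at which its call begins: read the wrist's pose just before it. There is no depth.
A pose or a line that the arm cannot do raises r.Unreachable and nothing moves.
- r.job_done(): hands the job in; it is judged then, once.
The state is a dict: "t": time; "joint_pos": joint angles; "dq": joint speeds; "effort": joint torques, N m; "position": TCP position; "eef_rot": TCP orientation; "wrist_force": force on the tool from outside, world axes, zero at the start; "wrist_torque": the same for the moment, N m; "grip_width": finger opening in m; "grip_force": force on a finger pad.
Only numpy, scipy, OpenCV 4.12 (cv2) and the standard library are available. Lean on these libraries where they do the work, as an engineer would, in place of code of your own. Each camera call takes 0.05 s, during which the arm holds its last target. There are 200 camera calls.

## Task

Check whether the agar in the shaker's sample tube has set: raise the hold-down lever on the shaker until it stands almost upright out of the way, draw the capped tube straight up out of its well, then tip it over to about 60 degrees from upright, cap end higher, and keep it still with every part of it at least 20 cm above the bench. The program finishes while the gripper is still holding the tube there; leave the lever up and do not disturb anything else on the bench.

Things in the scene. Friction and masses are not known exactly. Their poses are not given: they have to be found in the camera images.
- shaker: heated tube shaker, a low white bench unit 190 (x) by 150 (y) mm, fixed. Origin: centre of its underside, on the bench; its x axis points to its rear, its front has a display and knob. Housing top 41 mm high (knob 51), platform 48 mm. Block with wells: see block_top. Behind it a fork post 46 mm wide (local x 43 to 77 mm, up to z = 161 mm) carries the hold-down lever
- block_top (a point): centre of the flat top of the shaker's aluminium block, 52 (x) by 112 (y) mm, 94 mm above the bench, at local x = -12 mm of the shaker, axes as the shaker's. Three round wells, 17.6 mm wide and 43 mm deep, at local y = -32, 0 and 32 mm from here: one holds the sample tube, two are plugged
- lever (a joint): hinge of the hold-down lever on the post: 0 rad = down, arm level; grows as its front end is raised, to its stop at 1.6 rad (arm just past upright). Stiff hinge: it stays wherever it is left and needs about 1.5 N at the grip. It starts between 0 and 0.1
- lever_pivot (a point): hinge axis of the lever: along the shaker's y axis, at local x = 60, z = 150 mm. Follow the grip round it
- lever_grip (a point): centre of the black barrel grip at the lever's front end, 115 mm from the pivot, in line with the arm. Barrel axis along the shaker's y axis, 28 mm long with flat ends, 18 mm thick; can be pinched across its ends from above and turns between the fingers. The arm behind it is 12 mm wide, 7 mm thick
- lever_bar (a point): middle of the underside of the lever's cross bar: 72 mm from the pivot, 13.5 mm below the arm's centre line; the bar is 88 mm long (along y), 16 mm wide, 10 mm thick with a rubber strip below. Lever down, it lies over the wells, 0.5 mm above the tube's cap, so the tube cannot come out. Raised to 1.2 rad the lever clears the wells' axes by 30 mm, at its stop by 58 mm; its top is then at z = 275 mm
- sample: sample tube with ribbed screw cap, standing upright in one of the three wells (any): 85 mm long, 16 mm thick, pointed foot, 0.8 mm play each side. Origin: tip of its foot; its z axis runs up its length to the cap. About 20 g. The cap, fast on the tube, 18 mm thick, is the top 19 mm (66 to 85 mm from the foot): seated it lies 117 to 136 mm above the bench, 23 mm over the block
- sample_cap (a point): centre of the sample tube's cap, on its axis, 75.5 mm from the foot: the place to pinch it
- plug_a: grey plug that closes an unused well, fixed: a flat round head 23 mm wide, 5 mm above the block's top. Origin 43 mm below the block's top, on the well's axis
- plug_b: the other plug, just the same
- rack: slatted tube rack, 68 by 176 by 58 mm, fixed to the bench, origin centre of underside; its long side is its y axis. Four other sample tubes stand fixed in it, their tops 88 mm above the bench. Bystander
- timer: bench timer, 70 by 64 by 20 mm, lying to the right of the shaker; bystander
- marker: marker pen, 136 mm long, 14 mm thick, lying to the left of the shaker; bystander
- dish_1: closed petri dish, 91 mm wide, 15 mm high, right of the shaker; bystander
- dish_2: another such petri dish; bystander
- beaker: glass beaker, 55 mm wide, 70 mm high, right and behind; bystander

How it is judged:
On the way, in this order (a step that is already met when the one before it is completed fails the run):
1. the hold-down lever is raised past 1.2 rad while the sample tube still sits in its well (value of joint lever above 1.2 rad and z of sample in the frame of shaker below 0.06 m and angle between sample's own z axis and vertical below 0.2 rad), for 0.2 s.
2. the tube is drawn up clear of the block, still roughly upright (within 0.45 rad), held by the fingers, the lever still up (value of joint lever above 1.2 rad and z of sample in the frame of shaker above 0.096 m and angle between sample's own z axis and vertical below 0.45 rad and contact force between the fingers and sample above 0.5 N), for 0.1 s.
At the end, for the whole second after the job is handed in: The fingers hold the sample tube (more than 0.5 N), its axis 45 to 75 degrees from upright with the cap end higher, its foot more than 18 cm above the bench, at rest, touching neither shaker nor lever; the lever is still raised beyond 1.2 rad (value of joint lever above 1.2 rad and angle between sample's own z axis and vertical between 0.785 and 1.31 rad and height (world z) of sample above 0.18 m and contact force between the fingers and sample above 0.5 N and contact force between sample and shaker below 0.1 N and linear speed of sample below 0.03 m/s and angular speed of sample below 0.2 rad/s); the arm keeps its last pose, push and grip.
It fails at once if a bystander (timer, marker, dishes, beaker) is moved more than 25 mm (distance of any of timer, marker, dish_1, dish_2, beaker from where it was at the start of the episode above 0.025 m).
It also fails if it takes over 48 s, if anything falls off the work surface, if the arm or the gripper's body presses on something with over 40 N, if the wrist force passes 120 N, or if a joint passes its speed limit or range.

## Working session

There is one attempt and no reset: what is moved stays moved. The work goes in short steps, each a Python script; the robot and the scene stay as the last script left them, time stands still between calls to the robot, and variables do not carry over. Pictures are saved under pics/ and viewed, at most 10 in all, crops included, and the job is handed in when it is done.

```bash
mkdir -p pics
python3 - <<'E'
from rig import r
import cv2,pickle
s=r.get_state();print(s)
d={}
for n in("scene","top","wrist"):
    i=r.get_image(n);d[n]=i
    cv2.imwrite(f"pics/{n}0.png",cv2.cvtColor(i["pixels"],cv2.COLOR_RGB2BGR))
    print(n,{k:v for k,v in i.items() if k!="pixels"})
pickle.dump(d,open("im0.pkl","wb"))
E
```

```text
{'t': 0.0, 'joint_pos': array([-1.51929600e+00,  1.81551575e-01,  1.60797657e+00, -2.77171169e-05,
        1.35377704e+00, -2.06319608e-01]), 'dq': array([ 5.35015063e-04,  6.62548226e-04,  3.40779930e-05,  2.54292981e-04,
       -1.55840500e-03,  2.73824783e-04]), 'effort': array([ 2.13409653e-04, -4.33869159e+01, -3.41851330e+01,  7.02355779e-02,
        3.84845200e-02, -1.32392556e-04]), 'position': array([ 0.14657992, -0.55546548,  0.2378194 ]), 'eef_rot': array([-8.54747017e-04,  9.91701861e-01,  1.28556154e-01,  5.27265691e-05]), 'wrist_force': array([ 0.33889501,  0.83636737, -0.58451042]), 'wrist_torque': array([-0.03198021,  0.0041718 , -0.0497774 ]), 'grip_force': 0.0, 'grip_width': 0.08824024461933579}
scene {'intrinsics': array([[380.53060532,   0.        , 260.10273542],
       [  0.        , 380.53060532, 199.10043002],
       [  0.        ,   0.        ,   1.        ]]), 'R': array([[-0.89772051, -0.4401753 , -0.01853604],
       [-0.20870889,  0.46195294, -0.86199773],
       [ 0.38799289, -0.7699644 , -0.50657313]]), 't': array([0.49349966, 0.22408955, 0.83090186])}

[... 209 characters left out ...]
88,  0.00311653],
       [-0.99800491, -0.01783426, -0.06056524],
       [ 0.06061106, -0.00203965, -0.99815938]]), 't': array([-0.04040818,  0.58988912,  1.15613026])}
wrist {'intrinsics': array([[326.09710501,   0.        , 255.00243037],
       [  0.        , 326.09710501, 195.33297849],
       [  0.        ,   0.        ,   1.        ]]), 'T_tool_cam': array([[ 6.61074606e-04, -9.53144039e-01, -3.02516120e-01,
         7.84071912e-02],
       [ 9.99999708e-01,  5.13927975e-04,  5.66009592e-04,
        -7.55150775e-04],
       [-3.84017172e-04, -3.02516406e-01,  9.53144101e-01,
        -1.45422398e-01],
       [ 0.00000000e+00,  0.00000000e+00,  0.00000000e+00,
         1.00000000e+00]])}
```

View pics/top0.png

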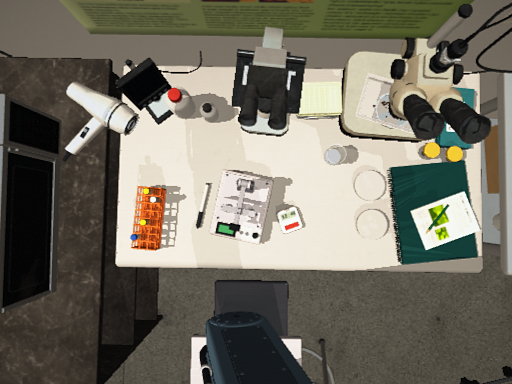

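View pics/scene0.png

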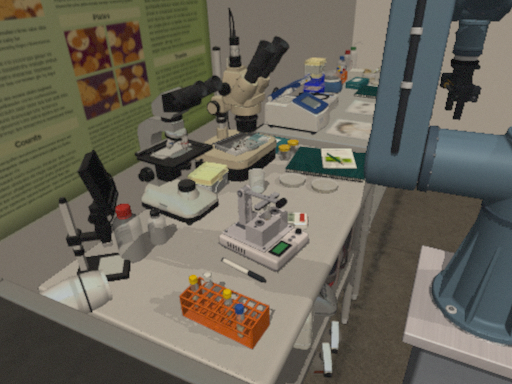

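The top view shows the shaker around (241,206), with its display at the lower left, so its front faces the robot. The marker is at (203,205) and the timer at (290,220). I'll enlarge both views next.

Run:
```python
import cv2,numpy as np
a=cv2.imread("pics/top0.png")[160:250,195:305]
b=cv2.imread("pics/scene0.png")[180:270,210:320]
a=cv2.resize(a,None,fx=5.4,fy=5.4,interpolation=cv2.INTER_CUBIC)
cv2.imwrite("pics/topc.png",a)
cv2.imwrite("pics/scenec.png",cv2.resize(b,None,fx=5.4,fy=5.4,interpolation=cv2.INTER_CUBIC))
```

```text
(no output)
```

View pics/topc.png

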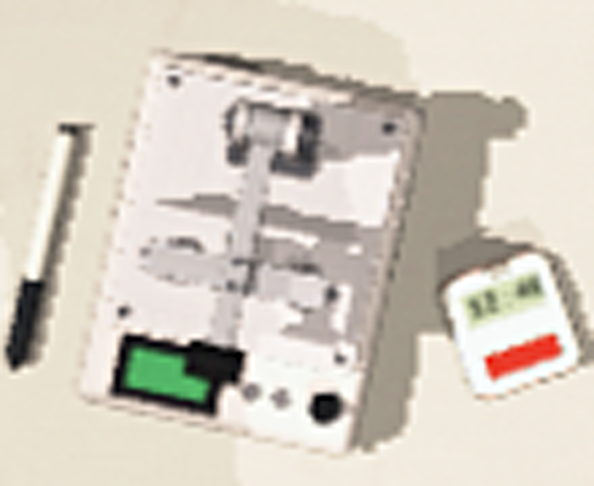

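View pics/scenec.png

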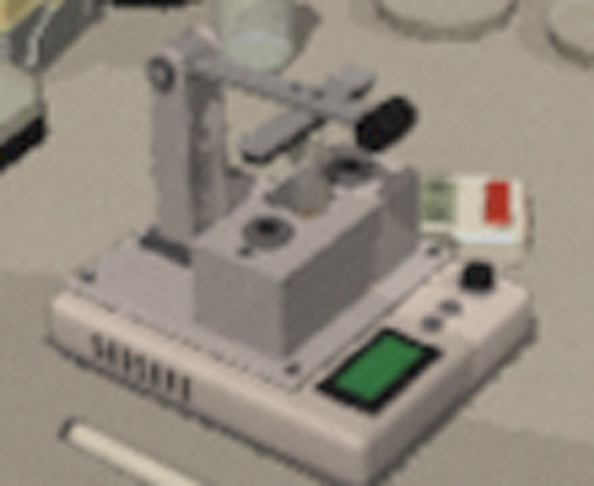

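The shaker is yawed slightly. The plugs are in the outer wells, at crop (268,230) and (350,168), and the tube is in the middle well at (313,190). The grip is at scene crop (386,124) and top crop (215,360). I'll fit the pose.

```bash
cat > fit.py <<'E'
import numpy as np,pickle
from scipy.optimize import least_squares
d=pickle.load(open("im0.pkl","rb"))
def proj(c,X):
    p=c["intrinsics"]@(c["R"]@X+c["t"]);return p[:2]/p[2]
def T(q,l):
    c,s=np.cos(q[2]),np.sin(q[2]);return np.array([q[0]+c*l[0]-s*l[1],q[1]+s*l[0]+c*l[1],l[2]])
grip=lambda a:(.060-.115*np.cos(a),0,.150+.115*np.sin(a))
obs=[("top",(157,55),(.095,.075,.041)),("top",(82,400),(-.095,.075,.041)),("top",(347,450),(-.095,-.075,.041)),("top",(420,102),(.095,-.075,.041)),
("top",(215,360),None),("scene",(386,124),None),
("scene",(268,229),(-.012,.032,.099)),("scene",(350,166),(-.012,-.032,.099)),
("scene",(365,440),(-.095,.075,.041)),("scene",(55,305),(.095,.075,.041)),("scene",(530,308),(-.095,-.075,.041))]
off={"top":(195,160),"scene":(210,180)}
def res(q):
    return np.concatenate([proj(d[c],T(q,l or grip(q[3])))-(np.array(p)/5.4+off[c]-.4) for c,p,l in obs])
s=least_squares(res,[.5,.03,-.2,.05],loss="soft_l1");print(s.x);print(res(s.x).reshape(-1,2).round(2))
q=s.x
for n,l in(("block",(-.012,0,.094)),("piv",(.06,0,.15)),("grip",grip(q[3]))):print(n,T(q,l).round(4))
E
python3 fit.py
```

```text
[ 0.52880736  0.02211723 -0.17873127  0.02125833]
[[-2.29 -1.4 ]
 [-1.86  0.19]
 [ 0.99  1.32]
 [ 0.43  0.11]
 [-0.03  0.53]
 [ 0.05  0.01]
 [ 0.02 -0.49]
 [-0.46 -0.15]
 [ 0.01  0.45]
 [-2.73 -1.6 ]
 [ 1.5  -5.36]]
block [0.517  0.0243 0.094 ]
piv [0.5879 0.0115 0.15  ]
grip [0.4747 0.0319 0.1524]
```

```bash
cat > h.py <<'E'
import numpy as np
from scipy.spatial.transform import Rotation as Ro
from rig import r
def quat(psi,tilt=0,sgn=-1):
    # tool down, tool x = sgn * shaker x; tilt turns the fingers from down towards shaker +x
    x=sgn*np.array([np.cos(psi),np.sin(psi),0]);z=np.array([0,0,-1.]);y=np.cross(z,x)
    ysh=np.array([-np.sin(psi),np.cos(psi),0])
    R=Ro.from_rotvec(-tilt*ysh)*Ro.from_matrix(np.c_[x,y,z])
    return R.as_quat(scalar_first=True)
E
python3 - <<'E'
from h import *
psi=-.1787
for sg in(-1,1):
  for p,t in(((.475,.032,.27),0),((.475,.032,.132),0),((.585,.012,.246),0),((.517,.024,.107),0),((.517,.024,.32),0),((.5,.024,.40),1.05)):
    q=r.inverse_kinematics(p,quat(psi,t,sg));print(sg,p,t,None if q is None else np.round(q,2))
q=quat(psi,1.05);print(Ro.from_quat(q,scalar_first=True).as_matrix()[:,2])
r.goto((.475,.032,.27),quat(psi,0,-1))
import cv2,pickle
s=r.get_state();i=r.get_image("wrist");i["s"]=s;print(s["t"],s["position"])
pickle.dump(i,open("w1.pkl","wb"))
cv2.imwrite("pics/w1.png",cv2.resize(cv2.cvtColor(i["pixels"],cv2.COLOR_RGB2BGR),None,fx=1.5,fy=1.5))
E
```

```text
-1 (0.475, 0.032, 0.27) 0 [-0.18 -0.07  1.81 -0.    1.41 -1.57]
-1 (0.475, 0.032, 0.132) 0 [-0.18  0.09  1.94 -0.    1.11 -1.57]
-1 (0.585, 0.012, 0.246) 0 [-0.18  0.2   1.57 -0.    1.37 -1.57]
-1 (0.517, 0.024, 0.107) 0 [-0.18  0.22  1.86 -0.    1.07 -1.58]
-1 (0.517, 0.024, 0.32) 0 [-0.18 -0.01  1.65 -0.    1.5  -1.58]
-1 (0.5, 0.024, 0.4) 1.05 [-0.2  -0.76  2.31  0.04  0.54 -1.62]
1 (0.475, 0.032, 0.27) 0 [-0.18 -0.07  1.81 -0.    1.41  1.57]
1 (0.475, 0.032, 0.132) 0 [-0.18  0.09  1.94 -0.    1.11  1.57]
1 (0.585, 0.012, 0.246) 0 [-0.18  0.2   1.57 -0.    1.37  1.57]
1 (0.517, 0.024, 0.107) 0 [-0.18  0.22  1.86 -0.    1.07  1.57]
1 (0.517, 0.024, 0.32) 0 [-0.18 -0.01  1.65 -0.    1.5   1.57]
1 (0.5, 0.024, 0.4) 1.05 [-0.2  -0.76  2.31  0.04  0.54  1.52]
[ 0.85361003 -0.15418485 -0.49757105]
2.55 [0.47514141 0.03130034 0.26995952]
```

View pics/w1.png

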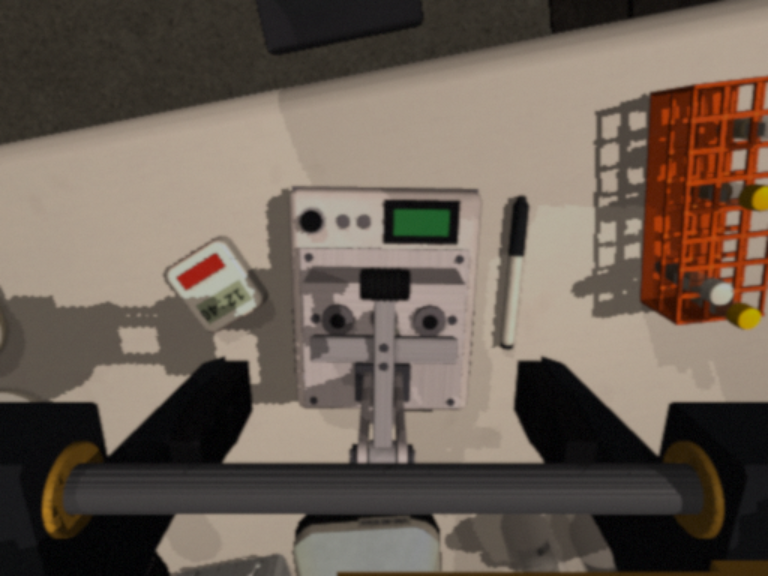

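The wrist view shows the plugs at (338,320) and (430,320), the grip at (385,285) and the pivot near (382,455). The housing's front corners are at (293,188) and (480,190). I'll add these to the fit.

```bash
cat > fit2.py <<'E'
from fit import *
from scipy.spatial.transform import Rotation as Ro
i=pickle.load(open("w1.pkl","rb"));s_=i["s"]
W=np.eye(4);W[:3,:3]=Ro.from_quat(s_["eef_rot"],scalar_first=True).as_matrix();W[:3,3]=s_["position"]
C=np.linalg.inv(W@i["T_tool_cam"]);cam=dict(intrinsics=i["intrinsics"],R=C[:3,:3],t=C[:3,3])
ob=[((338,320),(-.012,-.032,.097)),((430,320),(-.012,.032,.097)),((385,285),None),((382,455),(.06,0,.15)),((293,188),(-.095,-.075,.041)),((480,190),(-.095,.075,.041)),((411,222),None)]
ob=ob[:-1]
def rw(q): return np.concatenate([proj(cam,T(q,l or grip(q[3])))-(np.array(p)/1.5-.2) for p,l in ob])
sol=least_squares(lambda q:np.r_[rw(q),res(q)[8:16]],q,loss="soft_l1");q=sol.x
print(q);print(rw(q).reshape(-1,2).round(2));print(res(q).reshape(-1,2).round(2)[4:8])
for n,l in(("block",(-.012,0,.094)),("piv",(.06,0,.15)),("grip",grip(q[3]))):print(n,T(q,l).round(4))
E
python3 fit2.py | tail -20
```

```text
[ 0.01  0.45]
 [-2.73 -1.6 ]
 [ 1.5  -5.36]]
block [0.517  0.0243 0.094 ]
piv [0.5879 0.0115 0.15  ]
grip [0.4747 0.0319 0.1524]
[ 0.52784056  0.02285613 -0.19144153  0.04376447]
[[-0.18 -0.55]
 [-0.08  0.15]
 [-0.07 -0.56]
 [ 0.32  0.2 ]
 [-5.07  0.57]
 [ 3.14  0.86]]
[[-0.64  0.86]
 [ 0.12 -0.57]
 [ 0.07 -0.27]
 [-0.14  0.14]]
block [0.5161 0.0251 0.094 ]
piv [0.5867 0.0114 0.15  ]
grip [0.474  0.0333 0.155 ]
```

The fit agrees to about 1 mm. Next I pinch the grip and raise the lever along its arc.

```bash
cat >> h.py <<'E'
P=np.array([0.5278,0.0229]);psi=-0.1914
ex=np.array([np.cos(psi),np.sin(psi)])
def W(lx,z): return np.r_[P+lx*ex,z]
def tcp(a): return W(.060-.115*np.cos(a),.150+.115*np.sin(a)-.019)
E
python3 - <<'E'
from h import *
import cv2
r.command_gripper(.055,15)
a0=.044
p=tcp(a0);r.goto(p+[0,0,.05],quat(psi))
print(r.move_linear(p,feed=.08,max_force=12))
r.command_gripper(0,15)
s=r.get_state();print(s["t"],s["grip_width"],s["grip_force"],s["wrist_force"],s["position"]-p)
if .024<s["grip_width"]<.032:
  for a in np.linspace(a0,1.52,10)[1:]:
    h=r.move_linear(tcp(a),feed=.1,max_force=25)
    s=r.get_state();print(round(a,2),h,s["grip_width"].round(4),s["wrist_force"].round(1))
    if h:break
i=r.get_image("scene");cv2.imwrite("pics/s1.png",cv2.resize(cv2.cvtColor(i["pixels"],cv2.COLOR_RGB2BGR)[120:270,190:340],None,fx=4,fy=4,interpolation=2))
print(s["t"])
E
```

```text
False
4.9833 0.027294571919188416 14.995501306839287 [-0.50563316 -4.38572143 -0.65167265] [ 3.88347887e-05 -6.69541951e-04  1.48692171e-04]Traceback (most recent call last):
  File "<stdin>", line 12, in <module>
AttributeError: 'float' object has no attribute 'round'
```

The pinch is good: width 27.3 mm. The script stopped on a print bug after the first step, so I'll carry on from there.

Run:
```python
from h import *
import cv2
for a in np.linspace(.044,1.52,10)[2:]:
    h=r.move_linear(tcp(a),feed=.1,max_force=25)
    s=r.get_state();print(round(a,2),h,round(s["grip_width"],4),np.round(s["wrist_force"],1))
    if h:break
i=r.get_image("scene");cv2.imwrite("pics/s1.png",cv2.resize(cv2.cvtColor(i["pixels"],cv2.COLOR_RGB2BGR)[120:270,190:340],None,fx=4,fy=4,interpolation=2))
print(s["t"])
```

```text
0.37 False 0.0278 [-5.2 -4.3  1.2]
0.54 False 0.0277 [-6.9 -4.5  3.5]
0.7 False 0.0278 [-7.  -4.5  5.7]
0.86 False 0.0279 [-7.1 -4.7  7.2]
1.03 False 0.0278 [-4.5 -4.8  6.2]
1.19 False 0.0274 [-3.  -4.9  4.4]
1.36 False 0.0281 [-2.4 -6.8  5.1]
1.52 False 0.0281 [-1.  -6.3  3.5]
8.0583
```

View pics/s1.png

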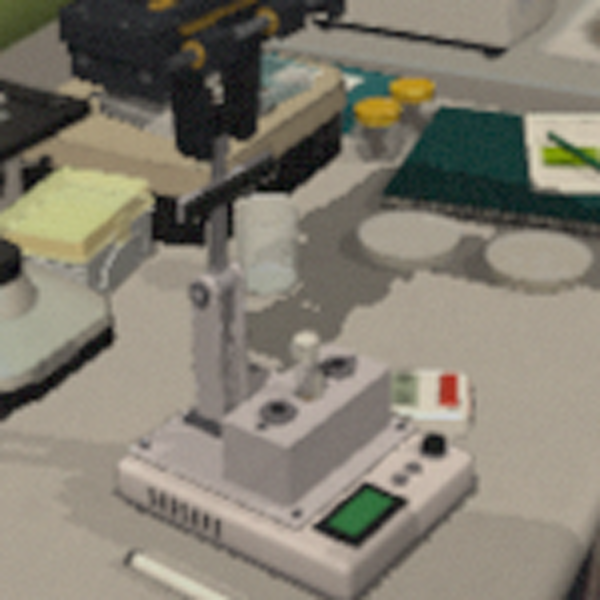

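The lever stands upright, and the tube sits in the centre well with its cap at crop (306,347). I'll release the lever, back off upward, check the cap position and take a wrist look above the tube.

Run:
```python
from h import *
import cv2,pickle
d=pickle.load(open("im0.pkl","rb"))["scene"]
p=d["intrinsics"]@(d["R"]@W(-.012,.1265)+d["t"]);p=p[:2]/p[2];print("pred crop",(p-[190,120]+.4)*4)
r.command_gripper(.056)
s=r.get_state();c=s["position"]
r.move_linear(c+[0,0,.06],feed=.15)
r.move_linear(W(-.012,.30),feed=.2)
s=r.get_state();i=r.get_image("wrist")
Tw=np.eye(4);Tw[:3,:3]=Ro.from_quat(s["eef_rot"],scalar_first=True).as_matrix();Tw[:3,3]=s["position"]
C=np.linalg.inv(Tw@i["T_tool_cam"])
for z in(.136,.1265):
    p=i["intrinsics"]@(C[:3,:3]@W(-.012,z)+C[:3,3]);p=p[:2]/p[2];print("pred wrist crop",(p-[180,180]+.4)*4)
print(s["t"])
pickle.dump((C,i["intrinsics"]),open("w2.pkl","wb"))
cv2.imwrite("pics/w2.png",cv2.resize(cv2.cvtColor(i["pixels"],cv2.COLOR_RGB2BGR)[180:320,180:330],None,fx=4,fy=4,interpolation=2))
```

```text
pred crop [309.0420977  348.49152634]
pred wrist crop [299.31339751 -12.39707138]
pred wrist crop [299.40346669 -21.72389686]
9.725
```

View pics/w2.png

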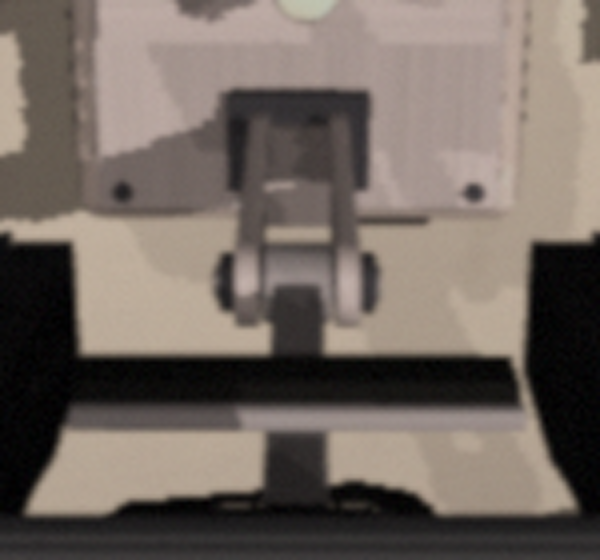

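The cap shows at about (307,-12) in the crop against a predicted (299,-12). That is about 1.6 mm towards +y, which fits the play in the well. I'll shift 1.2 mm, grasp and draw it up.

Run:
```python
from h import *
import cv2
ey=np.r_[-np.sin(psi),np.cos(psi),0]*.0012
p=W(-.012,.109)+ey
r.move_linear(p+[0,0,.06],feed=.2)
print(r.move_linear(p,feed=.08,max_force=8))
r.command_gripper(0,15)
s=r.get_state();print(s["t"],s["grip_width"],s["grip_force"],s["wrist_force"])
if .015<s["grip_width"]<.021:
    print(r.move_linear(p+[0,0,.03],feed=.06,max_force=25))
    print(r.move_linear(p+[0,0,.16],feed=.12,max_force=25))
    s=r.get_state();print(s["t"],s["grip_width"],s["grip_force"],s["wrist_force"],s["position"])
i=r.get_image("scene");cv2.imwrite("pics/s2.png",cv2.resize(cv2.cvtColor(i["pixels"],cv2.COLOR_RGB2BGR)[100:250,190:340],None,fx=4,fy=4,interpolation=2))
```

```text
False
12.1583 0.017056041440522415 15.00103217549622 [ 1.18618824 -0.67985754  0.70088829]
False
False
14.0417 0.0172823291209661 14.988502599298954 [ 0.18396518  0.43992303 -0.00949177] [0.51573382 0.02643474 0.26802938]
```

View pics/s2.png

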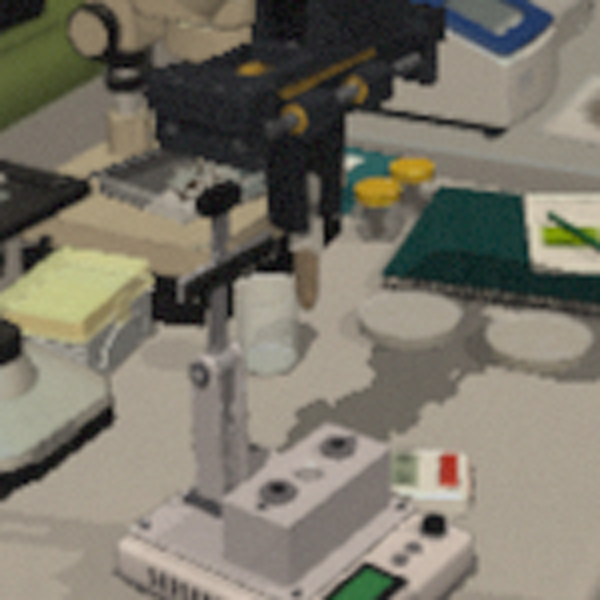

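The tube is out and held, and the lever is still up. I'll raise it further and tip it 60°.

Run:
```python
from h import *
import cv2
c=np.array(r.get_state()["position"]);c[2]=.40
r.move_linear(c,feed=.15)
f=c+[0,0,.02]
print(np.round(r.inverse_kinematics(f,quat(psi,1.047)),2))
for t in(.35,.7,1.047): r.goto(f,quat(psi,t))
r.pause(1)
s=r.get_state();z=Ro.from_quat(s["eef_rot"],scalar_first=True).as_matrix()[:,2]
print(s["t"],s["grip_width"],s["grip_force"],s["position"],z,np.abs(s["dq"]).max(),s["wrist_force"])
i=r.get_image("scene");cv2.imwrite("pics/s3.png",cv2.resize(cv2.cvtColor(i["pixels"],cv2.COLOR_RGB2BGR)[60:260,180:380],None,fx=3,fy=3,interpolation=2))
```

```text
[-0.16 -0.7   2.25 -0.04  0.55 -1.52]
17.45 0.016776199619576944 14.987471178174019 [0.51568779 0.02643592 0.42003745] [ 0.85015377 -0.16471912 -0.50010616] 0.0023891858691965366 [-0.0713687   0.29796208 -1.07396794]
```

View pics/s3.png

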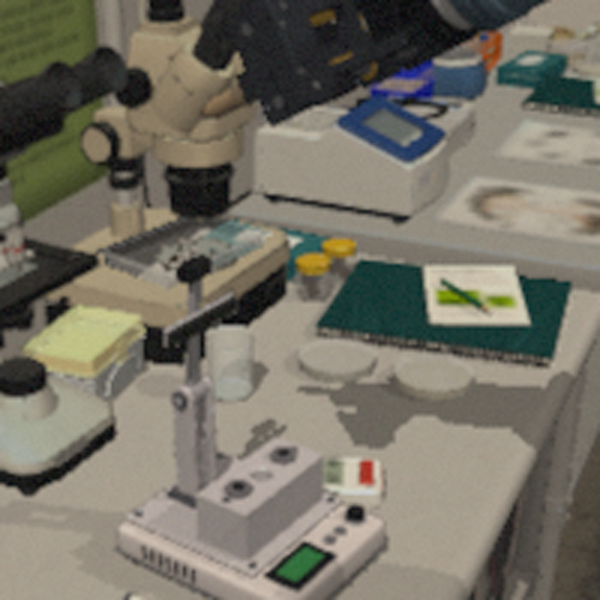

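The tube lies above this crop. I'll use the last picture to check its tilt in the fingers.

Run:
```python
from h import *
import cv2,pickle
d=pickle.load(open("im0.pkl","rb"))["scene"]
s=r.get_state();z=Ro.from_quat(s["eef_rot"],scalar_first=True).as_matrix()[:,2]
for k in(-.019,.056):
    p=d["intrinsics"]@(d["R"]@(s["position"]+k*z)+d["t"]);p=p[:2]/p[2];print((p-[180,20])*4)
i=r.get_image("scene");cv2.imwrite("pics/s4.png",cv2.resize(cv2.cvtColor(i["pixels"],cv2.COLOR_RGB2BGR)[20:160,180:340],None,fx=4,fy=4,interpolation=2))
```

```text
[367.15108765 256.96622265]
[271.31235085 310.37738499]
```

View pics/s4.png

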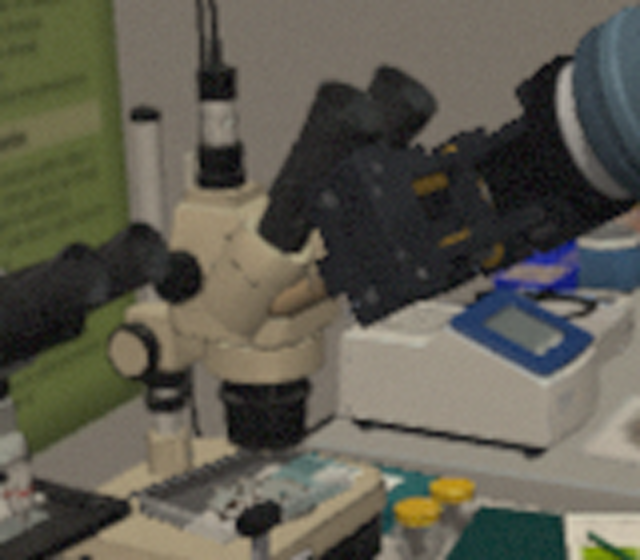

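The tube shows at about (275,308) to (325,285), aligned with the fingers and with its foot at the predicted (271,310). It is held at about 60°, so I'm handing in.

```bash
python3 -c "
from rig import r
print(r.job_done())"
```

```text
the job is handed in; nothing more can be done
None
```

I handed the job in with the lever up near its stop and the gripper holding the tube still, tipped about 60° with the cap end higher and its foot about 0.39 m above the bench; the hand-in call returned no verdict.

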